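# Clear the medallion die and load the round blank

### The job

Get the medallion die ready: first take the little copper pail off the die and hang it by its strap handle on the hook of the stand. Then lay the copper blank that fits the die's recess flat and fully home in it. Let neither of them drop, and leave the other blank, the hammer and the jar where they are.

Things in the scene. Friction and masses are not known exactly. Their poses are not given: they have to be found in the camera images.
- pail: Copper pail, about 220 g, upright on the die over its recess: 60 mm high, foot 60 mm, rim 68 mm across. Origin: centre of the underside; z up. Rigid upright brass strap handle (upside-down U, strap 14 mm wide along x, 4 mm thick): legs' outer faces 60 mm apart along y, 52 mm clear between; top of its level bar 140 mm above the foot. Window under the bar: 76 mm high down to the rim, open along x.
- pail_bail (a point): Centre of the underside of the handle's top bar, 136 mm above the pail's underside; axes as the pail's.
- hook_stand: Dark steel hook stand, fixed: foot 110 mm across, 12 mm high; post 16 mm across, 182 mm high; one level steel hook arm, 8 mm thick, its axis 170 mm above the table, leaving the post along the stand's -x. It is straight for 86 mm from the post's axis, then turns up, the end rising 22 mm above the arm's top. Origin: centre of the foot's underside; z up.
- hook_seat (a point): Point on the top of the hook arm (174 mm above the table), 55 mm from the post's axis, where the handle bar should rest; axes as the stand's (x towards the post, away from the hook's tip).
- hook_tip (a point): Top of the hook's upturned end, 196 mm above the table and 101 mm from the post's axis; axes as the stand's.
- die: Steel die block, 120 x 120 mm and 22 mm high, fixed to the table, with one round recess 53 mm across and 4 mm deep in the middle of its top. Origin: centre of the underside; z up, x and y along the sides.
- die_recess (a point): Centre of the recess's mouth, level with the die's top face, 22 mm above the table (the recess floor is 4 mm lower); axes as the die's.
- round_blank: Round copper blank, 50 mm across and 10 mm thick, about 170 g, lying flat on the table. Origin: centre of the underside; z up through its thickness.
- square_blank: Square copper blank, 46 x 46 mm and 10 mm thick, lying flat on the table; bystander. Origin: centre of the underside.
- hammer: Hammer with a wooden handle, 240 mm long, lying on the table beyond the die; bystander.
- jar: Amber glass jar with a black cap, 48 mm across and 55 mm high, standing on the table; bystander. Origin: centre of the underside.
There are look-alikes about, which are no part of the job. Leave any green, grey or turquoise look-alike of the round_blank alone.

How it is judged:
On the way, in this order (a step that is already met when the one before it is completed fails the run):
1. the pail hangs by its strap handle on the hook arm, let go of (x of pail_bail in the frame of hook_seat between -0.04 and 0.045 m and y of pail_bail in the frame of hook_seat between -0.02 and 0.02 m and z of pail_bail in the frame of hook_seat between -0.006 and 0.012 m and contact force between pail and hook_stand above 0.5 N and angle between pail's own z axis and vertical below 0.3 rad and contact force between pail and the fingers below 0.05 N), for 0.3 s.
2. the round blank lies flat and fully down in the die's recess, let go of (horizontal distance between round_blank and die_recess below 0.004 m and z of round_blank in the frame of die_recess between -0.006 and -0.0025 m and angle between the z axis of round_blank and the z axis of die, either way round below 0.04 rad and contact force between round_blank and the fingers below 0.05 N), for 0.2 s.
At the end, for the whole second after the job is handed in: The pail hangs still by its handle bar on the hook arm, between post and upturned end (20 mm sideways, 12 mm in height, tilt under 0.3 rad). The round blank rests in the recess: within 4 mm of centre, at least 2.5 mm below the die face, flat to 0.04 rad. Both let go of (all of step 1 and all of step 2 and linear speed of pail below 0.05 m/s and linear speed of round_blank below 0.02 m/s); the robot touches nothing.
It fails at once if the square blank, the hammer or the jar is moved more than 25 mm (distance of any of square_blank, hammer, jar from where it was at the start of the episode above 0.025 m).
It fails at once if the pail or the round blank falls freely (touching nothing, faster than 0.5 m/s) ((contact force between pail and anything else below 0.01 N and linear speed of pail above 0.5 m/s) or (contact force between round_blank and anything else below 0.01 N and linear speed of round_blank above 0.5 m/s)).
It also fails if it takes over 66 s, if anything falls off the work surface, if the arm or the gripper's body presses on something with over 40 N, if the wrist force passes 120 N, or if a joint passes its speed limit or range.

### The arm

A 6-joint arm with a two-finger parallel gripper is mounted at the origin on the work surface. World frame = base frame: x ahead of the robot, y to its left, z up, the work surface at z = 0. Lengths are in m, angles in rad, forces in N, time in s.
With the tool pointing down it reaches from about 0.225 to 0.875 m from the base axis. Payload 3.4 kg.
Tool frame: the origin (TCP) lies at the very end of the fingers, on their centre line; the grasp point (between the pads) lies 19 mm behind it; z points along the fingers, y is the direction in which the jaws open and shut (so a half turn about z gives the same grasp; the last joint's range is limited). The gripper opens to 85 mm and grips with 20 to 120 N. Pads are 22 mm wide; open, the fingers measure 114 mm over their backs; the gripper's body (76 mm by 85 mm) begins 54 mm behind the grasp point. The pads swing forward as they close: fully open they stand 13 mm farther back than shut.
Start: joints at [-1.369, 0.276, 1.505, -0, 1.361, -0.121], TCP at [0.182, -0.545, 0.231] pointing down, gripper open.
Joint ranges: [-2.89, 2.89], [-0.75, 2.08], [0.22, 2.7], [-1.18, 4.32], [0.11, 2.71], [-2.7, 2.7]. Speed limits (rad/s): [2.57, 2.57, 3.14, 3.14, 3.14, 3.14].

### API

Orientations are given as a unit quaternion [w, x, y, z].
In Python, from rig import manip gives the robot as it stands. The module is installed in compiled form; this text tells all that it offers.
- The arm moves only by the tool carry_out, never from a script. Its argument "moves" is one flat list of numbers, 5 for each row, row after row: the opening in per cent of the stroke, from 0 (shut) to 100 (fully open), then the shift along the world's x, y, z in cm, then the turn about the world's z in rad. A call has exactly 10 rows; each row shifts and turns the commanded pose from where the row before left it; what a row does not reach is not made up. A row lasts 1/10 s, in which the tool goes at most 50 mm and 8.59 degrees, less where a joint would pass 70% of its speed; a pose out of reach is approached as far as the arm can. A call is refused whole if a number of a shift passes 5 or a number of a turn 0.15, either way. A call with a gripper value outside its range is refused whole. The fingers move at their own pace and stop on an object; "squeeze" is the grip in N (left out, the last holds). Time passes only in rows, so rows that do not move let the fingers close, or fill a call up. It gives the time, the measured TCP pose, the force and the opening at its end, in the units of the state.
- manip.get_state(): the state, without advancing time (a new reading comes with each control period).
- manip.get_image(name): name is "side" or "top" or "wrist"; returns the picture (420x560x3 uint8, red, green, blue); there is no depth.
- manip.camera_info(name): a dict with "fov_y" (degrees; the focal length in pixels is half the picture's height over the tangent of half this angle, whatever the lens; pixels are square), "cx", "cy" (the principal point, pixels), "rvec" (rotation vector, rad) and "tvec" (3), from world to camera coordinates, as OpenCV has them; the wrist camera has in their place "hand_eye" (4x4, takes a point from camera to tool coordinates, whose origin is the TCP and whose axes are the flange's). Camera axes: x right, y down, z forward; pixel columns grow to the right and rows downward; lengths in m; the calibration is good to about 2 mm. A picture is of the moment at which its call begins: read the wrist's pose just before it. camera_info takes no time and is no camera call.
- manip.sign_off(): hands the job in, once; it reports no verdict.
The state is a dict: "clock": time; "qpos": joint angles; "qd": joint speeds; "effort": joint torques, N m; "position": TCP position; "ee_rot": TCP orientation; "contact_force": force on the tool from outside, world axes, zero at the start; "moment": the same for the moment, N m; "width": finger opening in m.
Only numpy, scipy, OpenCV 4.12 (cv2) and the standard library are available. Lean on these libraries where they do the work, as an engineer would, in place of code of your own. Each camera call takes 0.05 s, during which the arm holds its last target. There are 200 camera calls.

## Working session

There is one attempt and no reset: what is moved stays moved. The work goes in short steps, Python scripts to look and compute and a tool call to move; the robot and the scene stay as the last step left them, time stands still between calls to the robot, and variables do not carry over. Pictures are saved under pics/ and viewed, about 8 in all and at most 12, crops included, and the job is handed in when it is done.

Besides the shell and the picture viewer there is one more tool, called as name(argument=value, ...) on one line, values as JSON. carry_out: Moves the arm, as the interface text tells. Its arguments: {"type":"object","properties":{"moves":{"type":"array","items":{"type":"number"}},"squeeze":{"type":"number"}},"required":["moves"]}

```bash
mkdir -p pics
cat > h.py <<'E'
import numpy as np, cv2
from rig import manip
from scipy.spatial.transform import Rotation as R
def K(i):
    f=210/np.tan(np.radians(i['fov_y'])/2); return np.array([[f,0,i['cx']],[0,f,i['cy']],[0,0,1]])
def cam(name,st=None):
    i=manip.camera_info(name)
    if name!='wrist':
        Rm=cv2.Rodrigues(np.array(i['rvec'],float))[0]; t=np.array(i['tvec'],float).ravel()
        return K(i),Rm,t
    q=st['ee_rot']; T=np.eye(4); T[:3,:3]=R.from_quat([q[1],q[2],q[3],q[0]]).as_matrix(); T[:3,3]=st['position']
    M=np.linalg.inv(T@np.array(i['hand_eye'])); return K(i),M[:3,:3],M[:3,3]
def ray(c,u,v,z):
    k,Rm,t=c; d=Rm.T@np.linalg.solve(k,[u,v,1]); o=-Rm.T@t; return o+d*(z-o[2])/d[2]
def proj(c,p):
    k,Rm,t=c; x=k@(Rm@np.array(p)+t); return x[:2]/x[2]
def snap(name,fn):
    st=manip.get_state(); im=manip.get_image(name); cv2.imwrite('pics/'+fn,im[:,:,::-1]); return st,im
E
python3 - <<'E'
from h import *
for n in('top','side'):
    snap(n,n+'0.png'); print(n,manip.camera_info(n)); c=cam(n); print(-c[1].T@c[2])
print(manip.camera_info('wrist')); print(manip.get_state())
E
```

```text
top {'fov_y': 42.164206505755985, 'cx': 267.51773688468563, 'cy': 222.2295958716119, 'rvec': array([ 2.1575414 , -2.21831444,  0.0778729 ]), 'tvec': array([-0.022137  ,  0.61469153,  1.34743016])}
[ 0.52066682 -0.03385521  1.38624083]
side {'fov_y': 49.390275623207565, 'cx': 280.12011065510654, 'cy': 217.92562453417673, 'rvec': array([ 0.70904907, -2.47613313,  1.3103123 ]), 'tvec': array([0.48283158, 0.30417436, 0.86313333])}
[0.12861585 0.71669378 0.73515679]
{'fov_y': 58.52897413309891, 'cx': 278.7443938432668, 'cy': 202.39522080570214, 'hand_eye': array([[-1.11778429e-03, -9.59058938e-01, -2.83204349e-01,
         7.23694594e-02],
       [ 9.99999053e-01, -8.44491661e-04, -1.08708060e-03,
        -4.84572472e-04],
       [ 8.03410660e-04, -2.83205295e-01,  9.59058974e-01,
        -1.42958813e-01],
       [ 0.00000000e+00,  0.00000000e+00,  0.00000000e+00,
         1.00000000e+00]])}
{'clock': 0.1, 'qpos': array([-1.36901751e+00,  2.76557904e-01,  1.50602026e+00,  3.53855076e-05,
        1.36070662e+00, -1.20995127e-01]), 'qd': array([ 0.00018074, -0.00049066, -0.0028896 , -0.00132204, -0.0010262 ,
       -0.00133627]), 'effort': array([ 1.34243885e-03, -4.17701519e+01, -2.46404278e+01, -2.14468769e-04,
        5.74462465e-03, -7.88505815e-06]), 'position': array([ 0.18230269, -0.54483388,  0.23050583]), 'ee_rot': array([-8.46070804e-04,  9.87005606e-01,  1.60683594e-01, -1.68782322e-05]), 'contact_force': array([-0.00844721,  0.19746269,  0.45182058]), 'moment': array([ 0.00787125, -0.00644334, -0.02326741]), 'width': 0.08528543742647983}
```

View pics/top0.png

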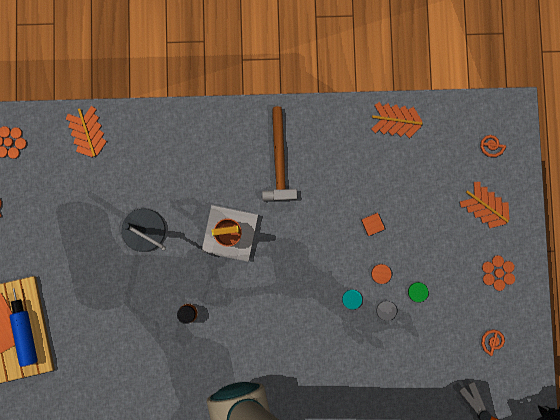

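View pics/side0.png

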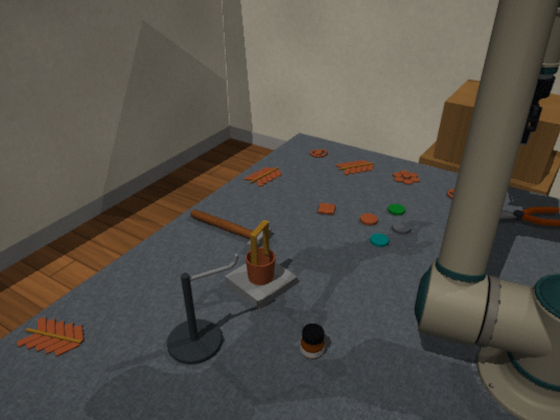

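The top view shows the stand's foot near (144,230), the die near (231,233) with the pail on it, the round blank near (381,274) and the square one at (373,224). The jar is at (187,313) and the hammer at (280,150). I'll enlarge the key area.

Run:
```python
import cv2
a=cv2.imread('pics/top0.png'); s=cv2.imread('pics/side0.png')
A=cv2.resize(a[195:275,110:270],None,fx=5,fy=5,interpolation=cv2.INTER_CUBIC)
cv2.imwrite('pics/c1.png',A)
from h import *
c=cam('top')
b,_,g=cv2.split(a[250:300,365:400].astype(int)); r=g
m=(r>150)&(b<100); ys,xs=m.nonzero(); u,v=xs.mean()+365,ys.mean()+250; print('round',u,v,m.sum(),ray(c,u,v,.01))
print('jar',ray(c,187,313,.05),'sq',ray(c,373,224,.01),'stand',ray(c,144,230,.01),'die',ray(c,231,233,.022))
```

```text
round 381.19081272084804 273.74558303886926 283 [ 0.47673912 -0.32164494  0.01      ]
jar [0.39624954 0.16268121 0.05      ] sq [ 0.60269651 -0.30617714  0.01      ] stand [0.60355554 0.27352848 0.01      ] die [0.58925816 0.05305611 0.022     ]
```

View pics/c1.png

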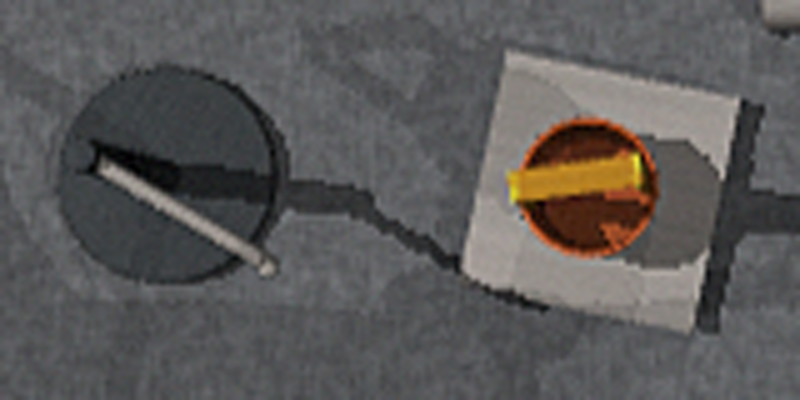

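Run:
```python
from h import *
c=cam('top')
P=lambda x,y,z: ray(c,110+x/5-.4,195+y/5-.4,z)
D=[P(x,y,.022) for x,y in((508,50),(742,98),(692,332),(462,270))]
print('die',np.mean(D,0),[np.linalg.norm(D[i]-D[i-1]) for i in range(4)])
for i in range(4): print(np.degrees(np.arctan2(*(D[i]-D[i-1])[1::-1]))%90,end=' ')
f=P(172,175,.012);po=P(98,157,.182);t=P(267,268,.196);a0=P(108,167,.174)
print('\nfoot',f,'post',po,'tip',t,'armstart',a0); d=t-f; print('tip-foot',np.hypot(d[0],d[1]),np.arctan2(-d[1],-d[0]), 'tip-post',np.arctan2(*(po-t)[1::-1]))
e1,e2=P(511,188,.162),P(642,169,.162); print('bar',(e1+e2)/2,np.linalg.norm(e1-e2),'ydir',np.arctan2(*(e1-e2)[1::-1]))
print('rim',P(589,187,.082))
q=manip.get_state()['ee_rot'];print(R.from_quat([q[1],q[2],q[3],q[0]]).as_matrix().round(3))
```

```text
die [0.59177077 0.05600677 0.022     ] [np.float64(0.11277868166100477), np.float64(0.12020370661693539), np.float64(0.11989913286274556), np.float64(0.1192157516036406)]
77.03716452940269 76.78642035107887 76.44848318577604 73.36273652449896 
foot [0.60444657 0.27306925 0.012     ] post [0.60297145 0.26773719 0.182     ] tip [0.55143344 0.19105244 0.196     ] armstart [0.59893042 0.26533612 0.174     ]
tip-foot 0.09765832740042667 0.9969778428811877 tip-post 0.9790579350532492
bar [0.58868036 0.0577052  0.162     ] 0.059515649454623766 ydir 1.6874117043743304
rim [0.58887908 0.05780104 0.082     ]
[[ 0.948  0.317 -0.   ]
 [ 0.317 -0.948  0.002]
 [ 0.    -0.002 -1.   ]]
```

Die, pail, stand and blank positions agree with the given sizes. I plan to grip the handle's legs from outside, with the jaws along the pail's y. First I go above the pail.

carry_out(moves=[100, 2, 3, 0.3, -0.02, 100, 2, 3, 0.3, -0.02, 100, 2, 3, 0.3, -0.02, 100, 2, 3, 0.3, -0.02, 100, 2, 3, 0.3, -0.02, 100, 2, 3, 0.3, -0.02, 100, 2, 3, 0.3, -0.02, 100, 2, 3, 0.3, -0.02, 100, 2, 3, 0.3, -0.02, 100, 2, 3, 0.3, -0.02], squeeze=40)

```text
clock: 1.1
position: [0.3828, -0.2438, 0.2612]
ee_rot: [-0.0, 0.998, 0.061, -0.0]
contact_force: [0.7, -0.9, -1.0]
width: 0.0855
```

carry_out(moves=[100, 2, 3, 0.3, -0.02, 100, 2, 3, 0.3, -0.02, 100, 2, 3, 0.3, -0.02, 100, 2, 3, 0.3, -0.02, 100, 2, 3, 0.3, -0.02, 100, 2, 3, 0.3, -0.02, 100, 2, 3, 0.3, -0.02, 100, 2, 3, 0.3, -0.02, 100, 2, 3, 0.3, -0.02, 100, 2, 3, 0.3, -0.02])

```text
clock: 2.1
position: [0.5828, 0.056, 0.2909]
ee_rot: [0.0, 0.999, -0.039, -0.001]
contact_force: [0.3, 0.5, -0.4]
width: 0.0852
```

Run:
```python
from h import *
st,_=snap('wrist','w1.png'); print(st['clock'],st['position'],st['ee_rot'],st['qpos'])
import pickle; pickle.dump(st,open('w1.pkl','wb'))
```

```text
2.1 [0.58276325 0.0560431  0.29092623] [ 1.43071923e-04  9.99243073e-01 -3.88972467e-02 -5.15473342e-04] [-2.27783141e-02  2.66264400e-01  1.37255733e+00 -2.70085228e-04
  1.50380636e+00  1.62585037e+00]
```

View pics/w1.png

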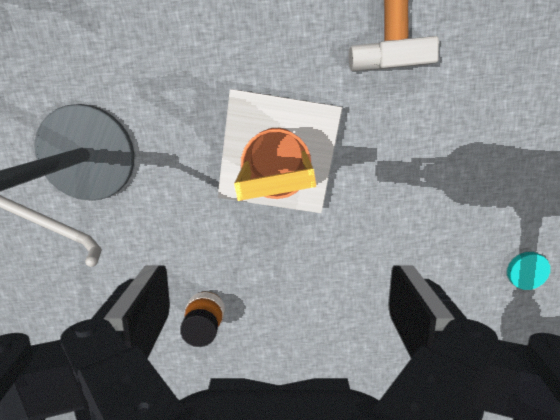

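The wrist view shows the bar's top face from (236,193) to (315,178), the die's corners at (231,90), (342,107), (323,212) and (220,192), and the hook tip near (92,258).

```bash
python3 - <<'E'
from h import *
import pickle; st=pickle.load(open('w1.pkl','rb')); c=cam('wrist',st)
e1,e2=ray(c,236,193,.162),ray(c,315.5,178.5,.162)
print('bar',(e1+e2)/2,np.linalg.norm(e1-e2),np.arctan2(*(e1-e2)[1::-1]))
D=[ray(c,*p,.022) for p in((231,90),(342,107),(323,212),(220,192))]
print('die',np.mean(D,0),[np.linalg.norm(D[i]-D[i-1]) for i in range(4)])
print('tip',ray(c,92,250,.196),ray(c,92,258,.196),'foot',ray(c,84,152,.012), 'rim',ray(c,278,163,.082))
print('bend arm',ray(c,86,239,.174),'arm left',ray(c,2,201,.174))
E
python3 - <<'E'
import cv2
a=cv2.imread('pics/w1.png'); cv2.imwrite('pics/w1c.png',cv2.resize(a[80:280,0:360],None,fx=2.2,fy=2.2,interpolation=cv2.INTER_CUBIC))
E
```

```text
bar [0.58758184 0.05889832 0.162     ] 0.06042804103497221 1.6774687057821605
die [0.59043428 0.05593203 0.022     ] [np.float64(0.11230079373966316), np.float64(0.11893696166378862), np.float64(0.11873602880445806), np.float64(0.12029571293356005)]
tip [0.56062043 0.1874789  0.196     ] [0.55470105 0.18880113 0.196     ] foot [0.6066277  0.27561322 0.012     ] rim [0.58979408 0.05704442 0.082     ]
bend arm [0.5610055  0.20259809 0.174     ] arm left [0.59484626 0.25648309 0.174     ]
```

View pics/w1c.png

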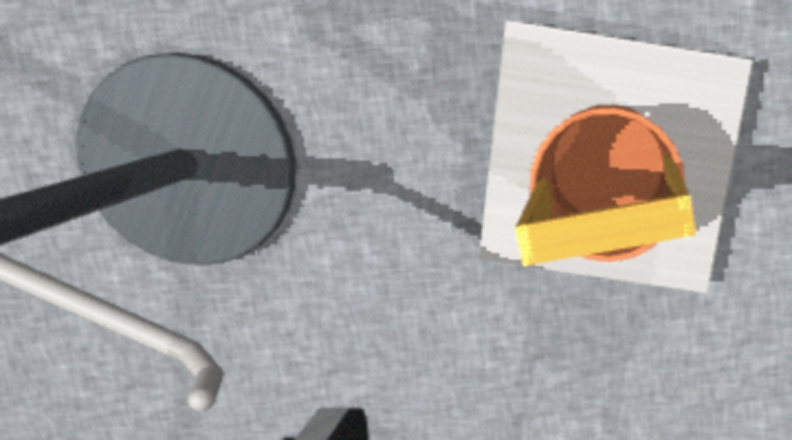

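carry_out(moves=[100, 0.1, 0.04, -1.66, 0.038, 100, 0.1, 0.04, -1.66, 0.038, 100, 0.1, 0.04, -1.66, 0.038, 100, 0.1, 0.04, -1.66, 0.038, 100, 0.1, 0.04, -1.66, 0.038, 100, 0, 0, -1.66, 0, 100, 0, 0, -1.66, 0, 100, 0, 0, -1.66, 0, 100, 0, 0, -1.66, 0, 100, 0, 0, -1.66, 0])

```text
clock: 3.15
position: [0.5869, 0.0565, 0.1242]
ee_rot: [0.0, 0.998, 0.056, -0.0]
contact_force: [0.5, -0.6, 0.2]
width: 0.0853
```

carry_out(moves=[55, 0, 0, 0, 0, 55, 0, 0, 0, 0, 55, 0, 0, 0, 0, 55, 0, 0, 0, 0, 55, 0, 0, 0, 0, 55, 0, 0, 0, 0, 55, 0, 0, 0, 0, 55, 0, 0, 0, 0, 55, 0, 0, 0, 0, 55, 0, 0, 0, 0])

```text
clock: 4.15
position: [0.5874, 0.0567, 0.1253]
ee_rot: [0.0, 0.998, 0.056, -0.0]
contact_force: [1.0, 0.5, -2.7]
width: 0.0597
```

Run:
```python
from h import *
st,_=snap('side','s1.png'); print(st['position'],st['width'],st['contact_force'],st['moment'])
a=cv2.imread('pics/s1.png'); cv2.imwrite('pics/s1c.png',cv2.resize(a[150:360,150:350],None,fx=2.8,fy=2.8,interpolation=cv2.INTER_CUBIC))
```

```text
[0.58738321 0.05665197 0.12530736] 0.05973084946596911 [ 0.99283393  0.54846989 -2.7070111 ] [ 0.00631901 -0.03086363 -0.05053672]
```

View pics/s1c.png

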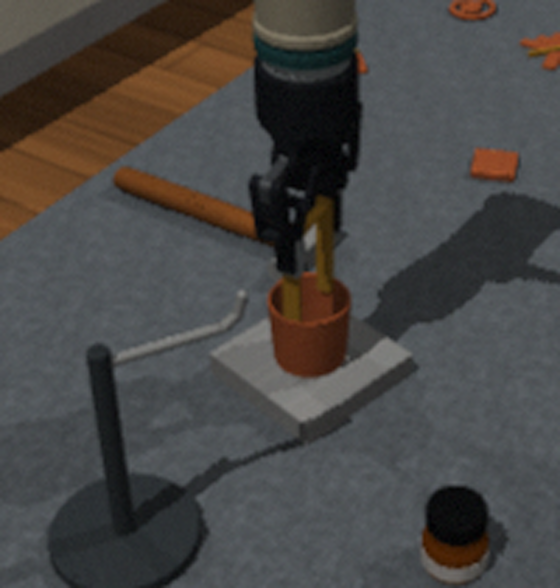

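The jaws hold both legs (59.7 mm). Next I lift, turn, and go to the point in front of the hook's tip.

carry_out(moves=[55, 0, 0, 1.5, 0, 55, 0, 0, 2.3, 0, 55, -0.75, 1.19, 2.3, 0.1, 55, -0.75, 1.19, 0, 0.113, 55, -0.75, 1.19, 0, 0.113, 55, -0.75, 1.19, 0, 0.113, 55, -0.75, 1.19, 0, 0.113, 55, -0.75, 1.19, 0, 0.113, 55, -0.75, 1.19, 0, 0.113, 55, -0.75, 1.19, 0, 0.113])

```text
clock: 5.2
position: [0.527, 0.1523, 0.1863]
ee_rot: [0.0, 0.876, 0.483, 0.0]
contact_force: [0.2, -0.4, -3.0]
width: 0.0593
```

Run:
```python
from h import *
st,_=snap('wrist','w2.png'); print(st['position'],st['ee_rot'],st['width'],st['contact_force'],st['qpos'])
st,_=snap('top','t2.png');snap('side','s2.png')
w=cv2.imread('pics/w2.png');t=cv2.imread('pics/t2.png');s=cv2.imread('pics/s2.png')
f=lambda a:cv2.resize(a,(400,300),interpolation=cv2.INTER_CUBIC)
cv2.imwrite('pics/m2.png',np.vstack([np.hstack([f(w),f(s[190:340,150:350])]),np.hstack([f(t[170:290,110:270]),f(t)])]))
```

```text
[0.52700711 0.15230765 0.18633711] [5.46801432e-05 8.75552016e-01 4.83123859e-01 2.65371352e-05] 0.05925191525038411 [ 0.15218235 -0.40939611 -2.95754125] [ 1.54546351e-01  2.65654087e-01  1.63508457e+00 -8.93833783e-05
  1.24076667e+00  7.16933461e-01]
```

View pics/m2.png

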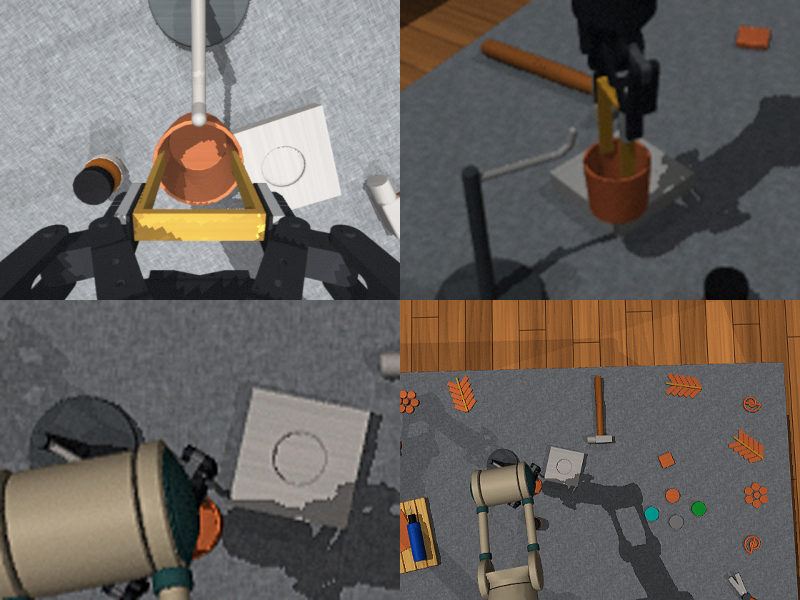

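The wrist view shows the hook arm centred and running straight up the picture (column 199 of 400), lined up with the handle's window. I thread it and then lower.

carry_out(moves=[55, 0.27, 0.42, 0, 0, 55, 0.54, 0.84, 0, 0, 55, 0.54, 0.84, 0, 0, 55, 0.54, 0.84, 0, 0, 55, 0.54, 0.84, 0, 0, 55, 0.54, 0.84, 0, 0, 55, 0.54, 0.84, 0, 0, 55, 0.54, 0.84, 0, 0, 55, 0.54, 0.84, 0, 0, 55, 0.27, 0.42, 0, 0])

```text
clock: 6.35
position: [0.5767, 0.2285, 0.1863]
ee_rot: [-0.0, 0.877, 0.481, 0.0]
contact_force: [-0.1, -0.2, -2.7]
width: 0.0597
```

carry_out(moves=[55, 0, 0, -0.8, 0, 55, 0, 0, -0.8, 0, 55, 0, 0, -0.8, 0, 55, 0, 0, -0.7, 0, 55, 0, 0, -0.4, 0, 55, 0, 0, -0.3, 0, 55, 0, 0, -0.2, 0, 55, 0, 0, -0.15, 0, 55, 0, 0, -0.15, 0, 55, 0, 0, 0, 0])

```text
clock: 7.35
position: [0.576, 0.2274, 0.1433]
ee_rot: [0.0, 0.877, 0.481, -0.0]
contact_force: [-0.2, -0.6, -2.5]
width: 0.0595
```

Run:
```python
from h import *
st=manip.get_state(); print(st['position'],st['width'],st['contact_force'],st['moment'])
q=dict(position=np.array([.52700711,.15230765,.18633711]),ee_rot=[0,.87555,.48312,0]); c=cam('wrist',q)
print('recess wrist',ray(c,396,232,.022),'top',ray(cam('top'),229.9,233.3,.022))
```

```text
[0.57597515 0.2274457  0.14328372] 0.05953457573182048 [-0.18013323 -0.56008309 -2.52003165] [ 1.52707670e-02 -5.46859656e-05  4.81281916e-03]
recess wrist [0.58936083 0.05973568 0.022     ] top [0.58858216 0.05582927 0.022     ]
```

carry_out(moves=[55, 0, 0, -0.05, 0, 55, 0, 0, -0.05, 0, 55, 0, 0, -0.05, 0, 55, 0, 0, -0.05, 0, 55, 0, 0, -0.05, 0, 55, 0, 0, 0, 0, 55, 0, 0, 0, 0, 55, 0, 0, 0, 0, 55, 0, 0, 0, 0, 55, 0, 0, 0, 0])

```text
clock: 8.35
position: [0.576, 0.2275, 0.1409]
ee_rot: [0.0, 0.877, 0.481, 0.0]
contact_force: [-1.5, -0.5, -1.8]
width: 0.0593
```

carry_out(moves=[55, 0, 0, -0.05, 0, 55, 0, 0, -0.05, 0, 55, 0, 0, 0, 0, 55, 0, 0, 0, 0, 55, 0, 0, 0, 0, 55, 0, 0, 0, 0, 55, 0, 0, 0, 0, 55, 0, 0, 0, 0, 55, 0, 0, 0, 0, 55, 0, 0, 0, 0])

```text
clock: 9.35
position: [0.5761, 0.2275, 0.1407]
ee_rot: [0.0, 0.877, 0.481, 0.0]
contact_force: [-1.5, -1.1, 5.3]
width: 0.0596
```

The bar rests on the arm: the vertical force went from −2.5 N to +5.3 N. I open gently, then look.

carry_out(moves=[70, 0, 0, 0, 0, 74, 0, 0, 0, 0, 80, 0, 0, 0, 0, 90, 0, 0, 0, 0, 100, 0, 0, 0, 0, 100, 0, 0, 0, 0, 100, 0, 0, 0, 0, 100, 0, 0, 0, 0, 100, 0, 0, 0, 0, 100, 0, 0, 0, 0])

```text
clock: 10.35
position: [0.576, 0.2274, 0.1398]
ee_rot: [0.0, 0.877, 0.481, 0.0]
contact_force: [0.6, -0.6, -0.3]
width: 0.0854
```

Run:
```python
from h import *
st,_=snap('wrist','w3.png'); print(st['position'],st['width'],st['contact_force'])
snap('side','s3.png'); w=cv2.imread('pics/w3.png');s=cv2.imread('pics/s3.png')
f=lambda a:cv2.resize(a,(400,300),interpolation=cv2.INTER_CUBIC)
cv2.imwrite('pics/m3.png',np.hstack([f(w),f(s[220:370,120:320])]))
```

```text
[0.57601404 0.22744506 0.13984219] 0.08536515591974922 [ 0.55976814 -0.59819013 -0.30555195]
```

View pics/m3.png

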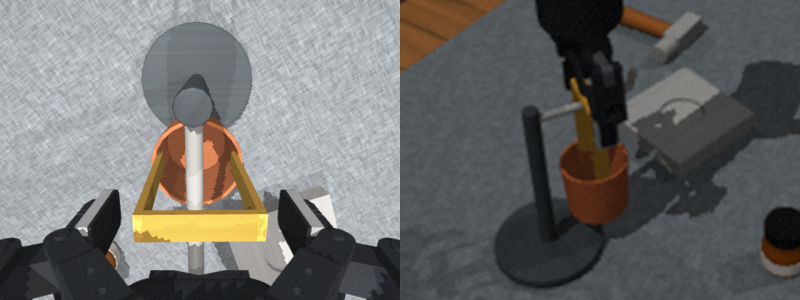

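The pail hangs centred on the arm and both fingers are clear of it. I retract straight up, then go over to the round blank, turning so the jaws lie along world y, away from its neighbours.

carry_out(moves=[100, 0, 0, 1.5, 0, 100, 0, 0, 3, 0, 100, 0, 0, 4, 0, 100, 0, 0, 3.5, 0, 100, -0.7, -3.6, 0, -0.067, 100, -0.7, -3.6, 0, -0.067, 100, -0.7, -3.6, 0, -0.067, 100, -0.7, -3.6, 0, -0.067, 100, -0.7, -3.6, 0, -0.067, 100, -0.7, -3.6, 0, -0.067])

```text
clock: 11.45
position: [0.5335, 0.0101, 0.26]
ee_rot: [0.0, 0.955, 0.295, 0.0]
contact_force: [0.3, 0.1, 0.2]
width: 0.0858
```

carry_out(moves=[100, -0.6, -3.7, -0.6, -0.067, 100, -0.6, -3.7, -0.6, -0.067, 100, -0.6, -3.7, -0.6, -0.067, 100, -0.6, -3.7, -0.6, -0.067, 100, -0.6, -3.7, -0.6, -0.067, 100, -0.6, -3.7, -0.6, -0.067, 100, -0.6, -3.7, -0.6, -0.067, 100, -0.7, -3.7, -0.6, -0.067, 100, -0.7, -3.6, -0.6, -0.067, 100, 0, 0, 0, 0])

```text
clock: 12.45
position: [0.4768, -0.3249, 0.2047]
ee_rot: [0.001, 1.0, -0.003, -0.001]
contact_force: [0.6, 0.2, 0.0]
width: 0.0855
```

Run:
```python
from h import *
st,im=snap('wrist','w4.png'); print(st['position'],st['ee_rot'],st['contact_force'])
c=cam('wrist',st); print(proj(c,[.477,-.3216,.01]),proj(c,st['position']))
hsv=cv2.cvtColor(im,cv2.COLOR_RGB2HSV); m=cv2.inRange(hsv,(3,120,110),(15,255,255))
n,l,s,ce=cv2.connectedComponentsWithStats(m)
for i in range(1,n):
    if s[i,4]>150: print(s[i],ce[i],ray(c,*ce[i],.01))
```

```text
[ 0.47682261 -0.32485411  0.20470963] [ 9.22697561e-04  9.99994347e-01 -3.14983834e-03 -7.29921577e-04] [0.60663495 0.2231651  0.01669635]
[275.78875849 173.10777619] [280.57539657 270.68284905]
[ 220    0   70   62 3011] [254.35004982  26.42079044] [ 0.60044462 -0.30511481  0.01      ]
[ 249  146   54   54 2218] [275.41343553 172.62849414] [ 0.4774512 -0.3212598  0.01     ]
[547 179  13  29 279] [554.12903226 193.86738351] [ 0.45523475 -0.58142273  0.01      ]
[505 309  55  35 888] [532.78153153 324.25900901] [ 0.31451264 -0.58760295  0.01      ]
```

View pics/w4.png

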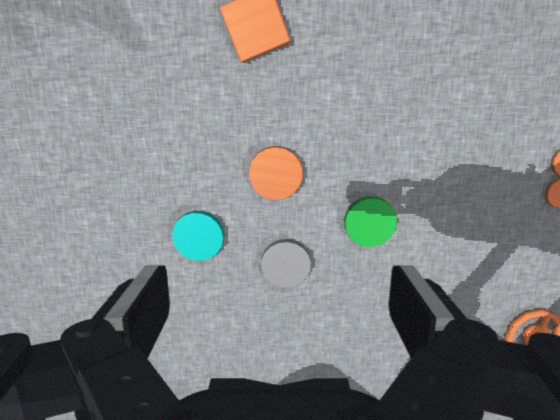

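The round blank is at (275,173), giving (0.477, −0.321), which matches the top view. I descend over it with the jaws pre-closed to about 58 mm.

carry_out(moves=[68, 0.06, 0.36, -1.5, 0, 68, 0, 0, -3.2, 0, 68, 0, 0, -3.2, 0, 68, 0, 0, -3.2, 0, 68, 0, 0, -3, 0, 68, 0, 0, -2.4, 0, 68, 0, 0, -1.6, 0, 68, 0, 0, -1, 0, 68, 0, 0, -0.6, 0, 68, 0, 0, -0.4, 0])

```text
clock: 13.5
position: [0.4791, -0.3167, 0.0051]
ee_rot: [0.0, 1.0, -0.0, 0.0]
contact_force: [-1.2, 1.6, 7.4]
width: 0.0584
```

carry_out(moves=[68, 0, 0, -0.1, 0, 68, 0, 0, -0.1, 0, 68, 0, 0, -0.1, 0, 68, 0, 0, -0.05, 0, 68, 0, 0, 0, 0, 68, 0, 0, 0, 0, 68, 0, 0, 0, 0, 68, 0, 0, 0, 0, 68, 0, 0, 0, 0, 68, 0, 0, 0, 0])

```text
clock: 14.5
position: [0.4794, -0.3179, 0.0044]
ee_rot: [0.002, 1.0, -0.0, 0.001]
contact_force: [-3.5, 1.1, 13.4]
width: 0.0578
```

Contact came early and y is 3 mm off what I aimed for. I lift a little and look.

carry_out(moves=[68, 0, 0, 1, 0, 68, 0, 0, 2, 0, 68, 0, 0, 1, 0, 68, 0, 0, 0, 0, 68, 0, 0, 0, 0, 68, 0, 0, 0, 0, 68, 0, 0, 0, 0, 68, 0, 0, 0, 0, 68, 0, 0, 0, 0, 68, 0, 0, 0, 0])

```text
clock: 15.5
position: [0.4785, -0.3169, 0.0411]
ee_rot: [-0.0, 1.0, -0.001, -0.0]
contact_force: [0.3, 0.1, -0.8]
width: 0.0582
```

Run:
```python
from h import *
st,im=snap('wrist','w5.png'); print(st['position'],st['ee_rot'],st['contact_force'],st['width'])
c=cam('wrist',st)
hsv=cv2.cvtColor(im,cv2.COLOR_RGB2HSV); m=cv2.inRange(hsv,(3,120,110),(15,255,255))
n,l,s,ce=cv2.connectedComponentsWithStats(m)
for i in range(1,n):
    if s[i,4]>150: print(s[i],ce[i],ray(c,*ce[i],.01))
```

```text
[ 0.4785333  -0.31687704  0.04108035] [-1.05422100e-04  9.99999779e-01 -6.35111857e-04 -1.64791048e-04] [ 0.25092742  0.1409806  -0.80420406] 0.0582066097996169
[ 209    0  109   38 2223] [250.62618084  12.86729645] [ 0.58256323 -0.30448438  0.01      ]
[ 241  195   98   95 7200] [289.14583333 242.09319444] [ 0.47857362 -0.32128022  0.01      ]
```

View pics/w5.png

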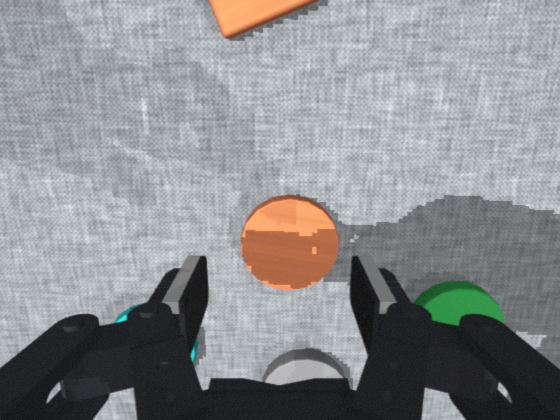

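The blank has not moved, (0.478, −0.321), and the gripper stands 4.4 mm to its +y side, so the right-hand finger had touched its top. I correct for that and descend again.

carry_out(moves=[72, 0, -0.22, 0, 0, 72, 0, -0.22, 0, 0, 72, 0, 0, 0, 0, 72, 0, 0, -1, 0, 72, 0, 0, -1, 0, 72, 0, 0, -0.8, 0, 72, 0, 0, -0.6, 0, 72, 0, 0, -0.4, 0, 72, 0, 0, -0.2, 0, 72, 0, 0, 0, 0])

```text
clock: 16.55
position: [0.4785, -0.3213, 0.001]
ee_rot: [-0.0, 1.0, -0.001, -0.0]
contact_force: [0.2, -0.1, -0.6]
width: 0.0613
```

carry_out(moves=[50, 0, 0, 0, 0, 50, 0, 0, 0, 0, 50, 0, 0, 0, 0, 50, 0, 0, 0, 0, 50, 0, 0, 0, 0, 50, 0, 0, 0, 0, 50, 0, 0, 0, 0, 50, 0, 0, 0, 0, 50, 0, 0, 0, 0, 50, 0, 0, 0, 0])

```text
clock: 17.55
position: [0.4789, -0.3216, 0.002]
ee_rot: [0.0, 1.0, -0.001, 0.0]
contact_force: [0.6, 1.4, 5.8]
width: 0.0474
```

carry_out(moves=[50, 0, 0, 0.5, 0, 50, 0, 0, 1, 0, 50, 0, 0, 2, 0, 50, 0, 0, 2, 0, 50, 0, 0, 2, 0, 50, 0, 0, 2, 0, 50, 0, 0, 0.5, 0, 50, 0, 0, 0, 0, 50, 0, 0, 0, 0, 50, 0, 0, 0, 0])

```text
clock: 18.55
position: [0.4779, -0.3207, 0.1001]
ee_rot: [-0.001, 1.0, -0.001, -0.001]
contact_force: [-0.3, -0.4, -2.4]
width: 0.0477
```

Run:
```python
from h import *
st,im=snap('wrist','w6.png'); print(st['position'],st['ee_rot'],st['contact_force'],st['width'])
c=cam('wrist',st); z=st['position'][2]+.009
hsv=cv2.cvtColor(im,cv2.COLOR_RGB2HSV); m=cv2.inRange(hsv,(3,120,60),(15,255,255))
n,l,s,ce=cv2.connectedComponentsWithStats(m)
for i in range(1,n):
    if s[i,4]>150: print(s[i],ce[i],ray(c,*ce[i],z))
```

```text
[ 0.47787309 -0.32072311  0.10006024] [-7.92799071e-04  9.99999015e-01 -6.04657145e-04 -9.87634493e-04] [-0.30014554 -0.37527885 -2.43193678] 0.0476584714796625
[ 212    0   92   50 3109] [255.88259891  18.63621743] [ 0.57286298 -0.31276146  0.10906024]
[  219   221   121   117 11017] [278.76799492 278.98820005] [ 0.47880842 -0.31998522  0.10906024]
```

View pics/w6.png

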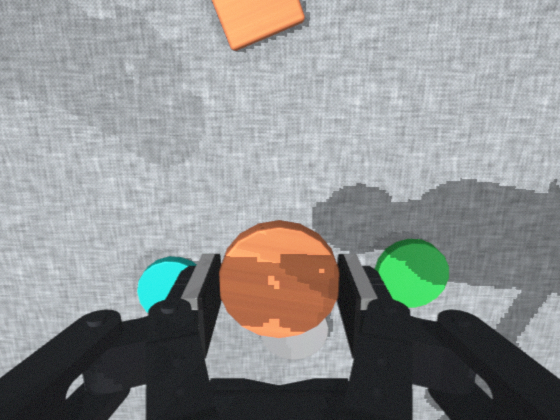

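The blank is held level with its centre near (279,279), and the square blank is undisturbed. Next I move short of the die, so that the recess stays in view.

carry_out(moves=[50, 0.3, 2, 0, 0, 50, 0.7, 4, 0, 0, 50, 0.8, 4.8, 0, 0, 50, 0.8, 4.8, 0, 0, 50, 0.8, 4.8, 0, 0, 50, 0.8, 4.8, 0, 0, 50, 0.8, 4.8, 0, 0, 50, 0.7, 4.2, 0, 0, 50, 0.4, 2.4, 0, 0, 50, 0.2, 1.2, 0, 0])

```text
clock: 19.6
position: [0.5413, 0.059, 0.1006]
ee_rot: [-0.0, 1.0, 0.001, -0.001]
contact_force: [-0.1, -0.5, -1.2]
width: 0.0473
```

carry_out(moves=[50, 0, 0, 0, 0, 50, 0, 0, 0, 0, 50, 0, 0, 0, 0, 50, 0, 0, 0, 0, 50, 0, 0, 0, 0, 50, 0, 0, 0, 0, 50, 0, 0, 0, 0, 50, 0, 0, 0, 0, 50, 0, 0, 0, 0, 50, 0, 0, 0, 0])

```text
clock: 20.6
position: [0.5416, 0.0567, 0.1013]
ee_rot: [0.0, 1.0, -0.001, -0.0]
contact_force: [0.2, 0.3, -2.6]
width: 0.0473
```

Run:
```python
from h import *
import pickle
st,im=snap('wrist','w7.png'); print(st['position'],st['ee_rot'],st['contact_force'],st['width']); pickle.dump(st,open('w7.pkl','wb'))
c=cam('wrist',st); u,v=proj(c,[.59,.057,.022]); print(u,v)
g=cv2.cvtColor(im,cv2.COLOR_RGB2GRAY); x0,y0=max(int(u)-100,0),max(int(v)-80,0)
cr=im[y0:y0+160,x0:x0+200]; print(x0,y0)
cv2.imwrite('pics/w7c.png',cv2.resize(cr,None,fx=4,fy=3.75 if 0 else 4,interpolation=cv2.INTER_CUBIC)[:600,:,::-1])
```

```text
[0.54158928 0.05673598 0.10132856] [ 3.28853477e-05  9.99999847e-01 -5.53084141e-04 -2.40387703e-06] [ 0.16734585  0.33343482 -2.60651574] 0.04726079346858165
279.5040687092173 133.8929772222006
179 53
```

View pics/w7c.png

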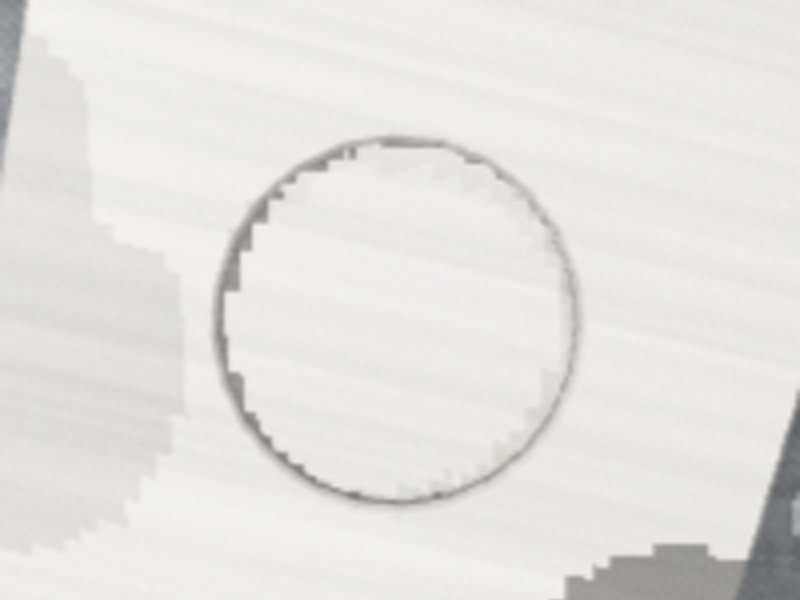

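Run:
```python
from h import *
import pickle; st=pickle.load(open('w7.pkl','rb')); c=cam('wrist',st)
f=lambda x,y: ray(c,179+x/4-.4,53+y/4-.4,.022)
L,Rr,T,B=f(216,319),f(578,320),f(398,137),f(398,502)
print('y',(L+Rr)[1]/2,np.linalg.norm(L-Rr),'x',(T+B)[0]/2,np.linalg.norm(T-B))
im=cv2.imread('pics/w7.png'); hsv=cv2.cvtColor(im,cv2.COLOR_BGR2HSV); m=cv2.inRange(hsv,(2,100,40),(16,255,255))
n,l,s,ce=cv2.connectedComponentsWithStats(m); i=1+np.argmax(s[1:,4]); print(s[i]); x,y,w,h=s[i,:4]
p=st['position']
for dz in (.006,.008,.010):
    z=p[2]+dz; a,b=ray(c,x,y+h*.5,z),ray(c,x+w,y+h*.5,z); lo=ray(c,x+w/2,y+h,z); hi=ray(c,x+w/2,y,z-.010)
    print(dz,'blank-TCP y',(a+b)[1]/2-p[1],'diam',np.linalg.norm(a-b),'x from rear',lo[0]+.025-p[0],'x from front',hi[0]-.025-p[0])
cv2.imwrite('pics/w7b.png',cv2.resize(im[205:355,180:380],None,fx=4,fy=4,interpolation=cv2.INTER_CUBIC))
```

```text
y 0.05796769686691873 0.05305034217481171 x 0.5899216728320895 0.05292376719760045
[  219   221   121   117 11104]
0.006 blank-TCP y 0.0004633618365193076 diam 0.04909719516035351 x from rear -0.00362628302773782 x from front -0.004292607454020603
0.008 blank-TCP y 0.0004642026817524361 diam 0.048380235153683775 x from rear -0.002154002712895342 x from front -0.0035919019958378096
0.01 blank-TCP y 0.0004650435269855577 diam 0.047663275147014045 x from rear -0.0006817223980529752 x from front -0.0028911965376549054
```

```bash
cat > fit.py <<'E'
from h import *
from scipy.optimize import least_squares
def sil(c,o,rx,ry):
    a=np.linspace(0,2*np.pi,120); ring=np.c_[.025*np.cos(a),.025*np.sin(a),0*a]
    P=np.vstack([ring,ring+[0,0,.01]])@R.from_euler('xy',[rx,ry]).as_matrix().T+o
    q=np.array([proj(c,p) for p in P],np.float32); return cv2.convexHull(q)
def fit(st,im,x0,free,label):
    c=cam('wrist',st); hsv=cv2.cvtColor(im,cv2.COLOR_BGR2HSV); m=cv2.inRange(hsv,(2,100,40),(16,255,255))
    n,l,s,ce=cv2.connectedComponentsWithStats(m); i=1+np.argmax(s[1:,4])
    mm=(l==i).astype(np.uint8); ct=max(cv2.findContours(mm,0,2)[0],key=cv2.contourArea); pts=cv2.convexHull(ct)
    # resample hull
    pts=cv2.findContours(cv2.fillConvexPoly(mm*0,pts,1),0,cv2.CHAIN_APPROX_NONE)[0][0].reshape(-1,2).astype(float)
    def res(v):
        x=np.zeros(5); x[:3]=x0; x[free]=v; h=sil(c,x[:3],x[3],x[4])
        return [cv2.pointPolygonTest(h,(float(a),float(b)),True)-.5 for a,b in pts]
    v0=np.r_[x0,0,0][free]; r=least_squares(res,v0,loss='soft_l1',diff_step=1e-3,x_scale=[[.01,.01,.01,.1,.1][k] for k in free])
    print(label,'base-TCP' ,dict(zip(free,np.r_[r.x[:3]-st['position'][free[:len(r.x[:3])]],r.x[3:]].round(4))),'abs',r.x[:3].round(4),'rms',np.sqrt(np.mean(np.square(res(r.x)))).round(2))
E
python3 - <<'E'
from fit import *
import pickle; st=pickle.load(open('w7.pkl','rb')); im=cv2.imread('pics/w7.png'); p=st['position']
fit(st,im,p+[-.003,0,-.003],[0,1,2],'w7')
fit(st,im,p+[-.003,0,-.003],[0,1,2,3,4],'w7tilt')
s5=dict(position=np.array([.4785333,-.31687704,.04108035]),ee_rot=[0,1,-6.35e-4,0])
fit(s5,cv2.imread('pics/w5.png'),[.478,-.321,.001],[0,1,2],'w5')
E
```

```text
w7 base-TCP {0: np.float64(-0.0042), 1: np.float64(0.0008), 2: np.float64(-0.0052)} abs [0.5374 0.0575 0.0961] rms 0.67
w7tilt base-TCP {0: np.float64(-0.0037), 1: np.float64(0.0008), 2: np.float64(-0.0044), 3: np.float64(0.0112), 4: np.float64(-0.0373)} abs [0.5379 0.0575 0.097 ] rms 0.61
w5 base-TCP {0: np.float64(-0.0035), 1: np.float64(-0.0046), 2: np.float64(-0.0445)} abs [ 0.475  -0.3215 -0.0034] rms 0.48
```

Run:
```python
from fit import *
import pickle; st=pickle.load(open('w7.pkl','rb')); im=cv2.imread('pics/w7.png'); p=st['position']
for z in(-.001,-.002,-.003): fit(st,im,p+[-.003,0,z],[0,1],'w7 %g'%z)
s5=dict(position=np.array([.4785333,-.31687704,.04108035]),ee_rot=[0,1,-6.35e-4,0])
fit(s5,cv2.imread('pics/w5.png'),[.478,-.321,.0],[0,1],'w5')
```

```text
w7 -0.001 base-TCP {0: np.float64(-0.0022), 1: np.float64(0.0008)} abs [0.5394 0.0575] rms 1.9
w7 -0.002 base-TCP {0: np.float64(-0.0026), 1: np.float64(0.0008)} abs [0.539  0.0575] rms 1.48
w7 -0.003 base-TCP {0: np.float64(-0.003), 1: np.float64(0.0008)} abs [0.5386 0.0575] rms 1.11
w5 base-TCP {0: np.float64(-0.0022), 1: np.float64(-0.0045)} abs [ 0.4764 -0.3214] rms 1.03
```

Calibrating on the earlier view with a known height, the blank's centre is at TCP x−2.4 mm, y+0.8 mm. The recess is at (0.5899, 0.0580), measuring 53 mm as it should. I go above it and lower to just over the face.

carry_out(moves=[50, 0.8, 0.05, 0, 0, 50, 1.5, 0, 0, 0, 50, 1.6, 0, -0.6, 0, 50, 0.87, 0, -1.4, 0, 50, 0.3, 0, -1.6, 0, 50, 0, 0, -1.6, 0, 50, 0, 0, -1.2, 0, 50, 0, 0, -0.6, 0, 50, 0, 0, -0.2, 0, 50, 0, 0, 0, 0])

```text
clock: 21.65
position: [0.5924, 0.0572, 0.0292]
ee_rot: [0.0, 1.0, -0.001, -0.0]
contact_force: [0.4, 0.3, -1.6]
width: 0.0474
```

carry_out(moves=[50, 0, 0, -0.05, 0, 50, 0, 0, -0.05, 0, 50, 0, 0, -0.05, 0, 50, 0, 0, -0.05, 0, 50, 0, 0, -0.05, 0, 50, 0, 0, -0.05, 0, 50, 0, 0, -0.05, 0, 50, 0, 0, 0, 0, 50, 0, 0, 0, 0, 50, 0, 0, 0, 0])

```text
clock: 22.65
position: [0.5923, 0.0572, 0.0258]
ee_rot: [0.0, 1.0, -0.001, -0.0]
contact_force: [-0.0, -0.4, -1.3]
width: 0.0475
```

carry_out(moves=[50, 0, 0, -0.05, 0, 50, 0, 0, -0.05, 0, 50, 0, 0, -0.05, 0, 50, 0, 0, -0.05, 0, 50, 0, 0, 0, 0, 50, 0, 0, 0, 0, 50, 0, 0, 0, 0, 50, 0, 0, 0, 0, 50, 0, 0, 0, 0, 50, 0, 0, 0, 0])

```text
clock: 23.65
position: [0.5923, 0.0571, 0.0238]
ee_rot: [0.0, 1.0, -0.001, -0.0]
contact_force: [-0.2, -0.7, -1.8]
width: 0.0479
```

carry_out(moves=[50, 0, 0, -0.05, 0, 50, 0, 0, -0.05, 0, 50, 0, 0, -0.05, 0, 50, 0, 0, 0, 0, 50, 0, 0, 0, 0, 50, 0, 0, 0, 0, 50, 0, 0, 0, 0, 50, 0, 0, 0, 0, 50, 0, 0, 0, 0, 50, 0, 0, 0, 0])

```text
clock: 24.65
position: [0.5923, 0.0572, 0.0224]
ee_rot: [0.0, 1.0, -0.001, 0.0]
contact_force: [-0.2, 0.6, -1.7]
width: 0.0475
```

carry_out(moves=[50, 0, 0, -0.05, 0, 50, 0, 0, -0.05, 0, 50, 0, 0, -0.05, 0, 50, 0, 0, 0, 0, 50, 0, 0, 0, 0, 50, 0, 0, 0, 0, 50, 0, 0, 0, 0, 50, 0, 0, 0, 0, 50, 0, 0, 0, 0, 50, 0, 0, 0, 0])

```text
clock: 25.65
position: [0.5923, 0.0572, 0.0208]
ee_rot: [0.0, 1.0, -0.001, 0.0]
contact_force: [-1.0, 1.1, -0.9]
width: 0.0476
```

carry_out(moves=[50, 0, 0, -0.05, 0, 50, 0, 0, -0.05, 0, 50, 0, 0, 0, 0, 50, 0, 0, 0, 0, 50, 0, 0, 0, 0, 50, 0, 0, 0, 0, 50, 0, 0, 0, 0, 50, 0, 0, 0, 0, 50, 0, 0, 0, 0, 50, 0, 0, 0, 0])

```text
clock: 26.65
position: [0.5923, 0.0572, 0.02]
ee_rot: [0.0, 1.0, -0.001, 0.0]
contact_force: [-1.4, 0.2, 3.6]
width: 0.0474
```

Contact came at TCP 20 mm, which puts the blank's underside at 18 mm, the recess floor. I release and lift clear.

carry_out(moves=[60, 0, 0, 0, 0, 65, 0, 0, 0, 0, 70, 0, 0, 0, 0, 80, 0, 0, 0, 0, 90, 0, 0, 0, 0, 90, 0, 0, 0, 0, 90, 0, 0, 0, 0, 90, 0, 0, 0.2, 0, 90, 0, 0, 1, 0, 90, 0, 0, 1, 0])

```text
clock: 27.65
position: [0.5923, 0.0572, 0.0426]
ee_rot: [0.0, 1.0, -0.001, -0.0]
contact_force: [0.0, 0.7, 0.6]
width: 0.0769
```

carry_out(moves=[90, 0, 0, 2, 0, 90, 0, 0, 2, 0, 90, 0, 0, 2, 0, 90, -1, 0, 1, 0, 90, -1, 0, 1, 0, 90, -1, 0, 0.5, 0, 90, -1, 0, 0, 0, 90, 0, 0, 0, 0, 90, 0, 0, 0, 0, 90, 0, 0, 0, 0])

```text
clock: 28.65
position: [0.5525, 0.0571, 0.1263]
ee_rot: [0.0, 1.0, -0.001, -0.0]
contact_force: [-0.1, 1.1, -0.1]
width: 0.0768
```

Run:
```python
from fit import *
st,im=snap('wrist','w8.png'); im=im[:,:,::-1].copy(); p=st['position']; print(p,st['contact_force'],st['width'])
fit(st,im,[.59,.058,.018],[0,1],'flat@.018'); fit(st,im,[.59,.058,.018],[0,1,2,3,4],'free')
c=cam('wrist',st)
# die corners via bright region for independent centre check
hsv=cv2.cvtColor(im,cv2.COLOR_BGR2HSV); m=cv2.inRange(hsv,(2,100,40),(16,255,255)); n,l,s,ce=cv2.connectedComponentsWithStats(m)
for i in range(1,n):
    if s[i,4]>150: print(s[i],ce[i].round(1))
h2=sil(c,np.array([.59,.058,.018]),0,0).reshape(-1,2); print('expected box',h2.min(0),h2.max(0))
# pail: copper/brass pixels in side view vs the released picture
snap('side','s8.png'); a=cv2.imread('pics/s3.png'); b=cv2.imread('pics/s8.png')
for q in(a,b):
    k=cv2.inRange(cv2.cvtColor(q,cv2.COLOR_BGR2HSV),(2,120,40),(16,255,255)); k[:220]=0;k[340:]=0;k[:,:190]=0;k[:,240:]=0
    print('pail box',cv2.boundingRect(k))
c=cam('side'); print('pail foot expected',proj(c,[.576,.2275,.038]))
```

```text
[0.55245318 0.05713362 0.12633494] [-0.0536837   1.05794011 -0.09283602] 0.07678432439751302
flat@.018 base-TCP {0: np.float64(0.0376), 1: np.float64(0.0008)} abs [0.59   0.0579] rms 0.43
free base-TCP {0: np.float64(0.0372), 1: np.float64(0.0008), 2: np.float64(-0.1097), 3: np.float64(0.0006), 4: np.float64(0.0385)} abs [0.5897 0.0579 0.0166] rms 0.34
[ 241  108   77   77 4639] [278.6 146.3]
[   0  128   51  107 3849] [ 20.4 179.2]
expected box [239.68567 107.03803] [317.40274 185.44272]
pail box (200, 223, 40, 110)
pail box (200, 220, 40, 113)
pail foot expected [218.10752595 319.95786101]
```

```bash
python3 -c "
from rig import manip
print(manip.sign_off(), manip.get_state()['clock'])"
```

```text
the job is handed in; nothing more can be done
the job is handed in; nothing more can be done
```

The pail is hanging on the hook and the round blank is in the die's recess; I handed the job in at about 29 s.

**Pail:** I gripped it by both handle legs, threaded it over the hook's tip and set it on the arm at the seat. The vertical force changed from −2.5 N to +5.3 N as the bar took the load. After I let go, the picture showed it hanging centred and clear of the fingers. The last side-view check found copper pixels where the pail should be, but its search window cut the pail off at the edges. It therefore showed the pail was still there, not exactly how it hung.

**Round blank:** I lowered it until it touched with its underside at about 18 mm, which is the recess floor, and then let go. The last wrist view puts it at (0.5900, 0.0579), against (0.5899, 0.0580) for the recess.

**What went wrong or disagreed:**
- **First descent on the blank:** it was 4.4 mm off and one finger pressed on the blank's top with about 13 N. The blank did not move, and I corrected the position before gripping.
- **Grip width:** it read 47.4 mm on the 50 mm blank. I could not explain this.
- **Flatness:** a free-tilt fit of the final view gave 0.0385 rad, close to the 0.04 limit. I put little weight on it, because the die hides the blank's lower edge and this kind of fit was off in earlier views. The contact height and centring both point to the blank lying flat.
- **Other objects:** I did not measure the square blank, hammer and jar again at the end. I saw no sign of contact with any of them.

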